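# Park a tapered nozzle sleeve loosely in the leaning holder

### The job

Park the smaller of the two loose tapered sleeves (fume-nozzle reducers) in the tapered holder of the leaning stand, narrow end first and in line with it: carry it down inside in the gripper until the two tapers just meet, then let go without pressing or dropping it, so that it rests loose and does not wedge. Leave everything else on the shelf where it is.

Things in the scene. Friction and masses are not known exactly. Their poses are not given: they have to be found in the camera images.
- small_sleeve_center (a point): The smaller loose sleeve: hollow bare aluminium, open at both ends, 100 mm long, wall 3 mm, 130 g, upright on its narrow end on the tiled shelf (20 mm above the table). Outside it tapers from 34 mm diameter at the narrow end to 54 mm at 60 mm up; the upper 40 mm is a straight 54 mm collar, the place to grip. This point: on its axis, 50 mm up; z along the axis to the collar end.
- small_sleeve_tail (a point): The centre of the small sleeve's narrow end, on its axis, 50 mm below its centre; same axes. The tapers meet when this point is about 45 mm below the holder's mouth along the bore; then 55 mm of the sleeve, the whole collar included, stands out. The contact is rigid: stop at a light touch of a few newtons; a push of 20 N or more can wedge them.
- holder_mouth (a point): Centre of the open mouth of the holder, a fixed steel tapered sleeve 65 mm long on the leaning stand, about 136 mm above the table. z points out of the mouth along the bore's axis, which leans 30 degrees from vertical, towards the robot but turned up to 0.45 rad to either side. Bore 49 mm in diameter at the mouth, narrowing at the same taper as the small sleeve; wall 4 mm.
- stand: The leaning stand's foot, dark steel, 130 x 100 x 12 mm, fixed; origin under the foot; its x axis points away from the side to which the holder leans.
- big_sleeve: Bystander: the bigger loose sleeve, the same shape but 84 mm in diameter at the top and 120 mm tall, too big for the holder; stands upright; origin at the centre of its underside.
- heatsink: Bystander: black finned heatsink block, 90 x 60 x 42 mm; origin at the centre of its underside.
- led_jig: Bystander: blue glass LED test jig, 70 x 100 mm plate, 38 mm high; origin at the centre of its underside.
- solder_sucker: Bystander: red plastic solder sucker lying down, about 200 mm long, 27 mm high; origin under its middle, x along it.
- screwdriver: Bystander: screwdriver lying down, 190 mm long; origin under it, x along it.
- flux_jar: Bystander: amber jar, 52 mm in diameter, 60 mm tall; origin at the centre of its underside.
There are look-alikes about, which are no part of the job. What is shaped like the part that bears small_sleeve_center but green, orange or red is not meant.

How it is judged (in metres and radians):
On the way:
1. the small sleeve is held by the fingers with its narrow end at least 25 mm inside the holder's mouth, in line within about 11 degrees (z of small_sleeve_tail in the frame of holder_mouth below -0.025 m and angle between the z axis of small_sleeve_center and the z axis of holder_mouth, either way round below 0.2 rad and distance between small_sleeve_tail and holder_mouth below 0.06 m and contact force between the fingers and small_sleeve above 1 N), for 0.05 s.
At the end, for the whole second after the job is handed in: The small sleeve rests, released and still, inside the holder, narrow end first: its narrow end 36 to 52 mm below the mouth along the bore (the tapers meet at about 45 mm), its axis within about 7 degrees of the bore's; the other loose things are within 30 mm of where they were (z of small_sleeve_tail in the frame of holder_mouth between -0.052 and -0.036 m and angle between the z axis of small_sleeve_center and the z axis of holder_mouth, either way round below 0.12 rad and distance between small_sleeve_tail and holder_mouth below 0.053 m and z of small_sleeve_center in the frame of holder_mouth above 0 m and linear speed of small_sleeve below 0.02 m/s and contact force between the fingers and small_sleeve below 0.1 N); the robot touches nothing.
It fails at once if the small sleeve is pressed or knocked into the holder so that the taper walls bear on each other with more than 50 N in all, a push of roughly 25 N or more (they wedge) (contact force between small_sleeve and stand above 50 N).
It fails at once if another loose thing is moved by more than 30 mm (distance of any of big_sleeve, heatsink, led_jig, solder_sucker, screwdriver, flux_jar from where it was at the start of the episode above 0.03 m).
It also fails if it takes over 42 s, if anything falls off the work surface, if the arm or the gripper's body presses on something with over 40 N, if the wrist force passes 120 N, or if a joint passes its speed limit or range.

### The arm

A 6-joint arm with a two-finger parallel gripper is mounted at the origin on the work surface. World frame = base frame: x ahead of the robot, y to its left, z up, the work surface at z = 0. Lengths are in mm, angles in degrees, forces in N, time in s.
With the tool pointing down it reaches from about 325 to 925 mm from the base axis. Payload 3.1 kg.
Tool frame: the origin (TCP) lies at the very end of the fingers, on their centre line; the grasp point (between the pads) lies grasp_offset behind it (grasp_offset is the distance from the TCP to the grasp point, in mm); z points along the fingers, x is the direction in which the jaws open and shut, and the axes are right-handed (so a half turn about z gives the same grasp; the last joint's range is limited). The gripper opens to 85 mm and grips with 20 to 120 N. Pads are 22 mm wide; open, the fingers measure 114 mm over their backs; the gripper's body (76 mm by 85 mm) begins 54 mm behind the grasp point. The pads swing forward as they close: fully open they stand 13 mm farther back than shut.
Start: joints at [68.342, 12.427, 92.441, -0, 75.132, -6.429], TCP at [164.156, 603.069, 194.1] pointing down, gripper open.
Joint ranges: [-157.48, 157.48], [-44.54, 120.13], [17.64, 146.25], [-64.5, 244.5], [7.68, 150.69], [-147.95, 147.95]. Speed limits (degrees/s): [159.86, 159.86, 180, 180, 180, 180].

### API

Orientations are given as [roll, pitch, yaw] about the fixed x, y, z axes, in that order (R = Rz(yaw) Ry(pitch) Rx(roll)).
In Python, from station import * gives the robot as it stands. Calls block until the motion is done:
- goto(position, orientation): joint-space move of the TCP to a pose.
- move_l(position, attitude=None, speed=150): straight line of the TCP; attitude=None keeps the orientation; speed is the mean speed in mm/s.
- move_j(angles): joint-space move.
- grip(opening, squeeze=None): finger opening in mm; squeeze is the grip in N (None keeps the last); returns when the fingers have stopped.
- wait(seconds).
- solve_ik(position, orientation): joint angles nearest the present ones, or None.
- get_obs(): the state.
- get_image(name): name is "side" or "top" or "wrist"; returns the picture (400x640x3 uint8, red, green, blue); there is no depth.
- get_calibration(name): a dict with "fx", "fy", "cx", "cy" (pixels), "R" (3x3) and "t" (3): a world point X has camera coordinates R X + t; the wrist camera has in their place "mount" (4x4, takes a point from camera to tool coordinates, whose origin is the TCP and whose axes are the tool frame's). Camera axes: x right, y down, z forward; pixel columns grow to the right and rows downward; lengths in mm; the calibration is good to about 2 mm. A picture is of the moment at which its call begins: read the wrist's pose just before it. get_calibration takes no time and is no camera call.
A pose or a line that the arm cannot do raises Unreachable and nothing moves.
- sign_off(): hands the job in, once; it reports no verdict.
Trained networks look in the newest picture that a camera, given by its name, has taken for a name from the list of things; names that differ only in an ending like _2 or _b are one class to them, and where a whole thing is asked for, a point or a joint stands for the part that bears it (a point fixed in the world has none). Each returns a list of dicts, best first, with "score" (0 to 1); they miss things now and then, are a little off and sometimes report something else, mostly with a low value. They report only what shows in the picture. A call takes as long as a camera call. They do not tell look-alikes from the thing itself.
- spot_in(name, camera): "extent" ([centre column, centre row, width, height] in pixels, round what is visible of it).
- regions_of(name, camera): "region" (400x640 bool, what is visible of it) and "extent" ([centre column, centre row, width, height] in pixels, round what is visible of it).
The state is a dict: "t": time; "joint_pos": joint angles; "qvel": joint speeds; "effort": joint torques, N m; "tcp_pos": TCP position; "ee_rot": TCP orientation; "wrist_force": force on the tool from outside, world axes, zero at the start; "moment": the same for the moment, N m; "grip_width": finger opening in mm.
Only numpy, scipy, OpenCV 4.12 (cv2) and the standard library are available. Lean on these libraries where they do the work, as an engineer would, in place of code of your own. Each camera call takes 0.05 s, during which the arm holds its last target.

## Working session

There is one attempt and no reset: what is moved stays moved. The work goes in short steps, each a Python script; the robot and the scene stay as the last script left them, time stands still between calls to the robot, and variables do not carry over. Pictures are saved under pics/ and viewed, and the job is handed in when it is done.

```bash
ls; mkdir -p pics
python3 - <<'E'
from station import *
import cv2
o=get_obs();print(o)
for n in("side","top","wrist"):
    im=get_image(n);cv2.imwrite(f"pics/a_{n}.png",im[:,:,::-1]);print(n,get_calibration(n))
print(get_obs()["t"])
E
```

```text
pics
{'t': 0.0, 'joint_pos': array([ 6.83430282e+01,  1.24770297e+01,  9.25288383e+01,  4.43923691e-04,
        7.51308689e+01, -6.42786574e+00]), 'qvel': array([0.07544876, 0.02756035, 0.21456982, 0.00678035, 0.10613996,
       0.00803202]), 'effort': array([ 2.53560211e-04, -3.96851921e+01, -3.03852940e+01, -1.37108386e-04,
        9.65315936e-03, -3.57806243e-05]), 'tcp_pos': array([163.8093588 , 602.21997415, 192.7621416 ]), 'ee_rot': array([-1.79984266e+02,  1.35829290e-01,  7.47707982e+01]), 'wrist_force': array([-0.60675985,  0.36524174, -0.56602343]), 'moment': array([-0.0406431 ,  0.02091562, -0.00138358]), 'grip_width': 85.47887044256042}
side {'fx': 520.0111385214395, 'fy': 520.0111385214395, 'cx': 311.40664141463236, 'cy': 201.1132265838708, 'R': array([[ 0.98312063, -0.18290505,  0.00442266],
       [-0.08672254, -0.487149  , -0.86900233],
       [ 0.16109941,  0.85395058, -0.49478822]]), 't': array([-480.42159866,  133.26359718, 1474.16965865])}
top {'fx': 378.5351075226641, 'fy': 378.5351075226641, 'cx': 317.485879349115, 'cy': 196.12410755947775, 'R': array([[ 5.79046650e-03, -9.99982406e-01,  1.28737791e-03],
       [-9.78987371e-01, -5.93131010e-03, -2.03834605e-01],
       [ 2.03838654e-01, -8.00292660e-05, -9.79004493e-01]]), 't': array([ -29.78133863,  521.19378374, 1341.2046712 ])}
wrist {'fx': 318.7377072835964, 'fy': 318.7377072835964, 'cx': 321.61527004186934, 'cy': 202.47792862390682, 'mount': array([[ 9.99999458e-01,  1.00082944e-03, -2.88657019e-04,
         7.64437905e-01],
       [-8.86239145e-04,  9.63114584e-01,  2.69090158e-01,
        -6.73348910e+01],
       [ 5.47323137e-04, -2.69089756e-01,  9.63114948e-01,
        -1.79585056e+02],
       [ 0.00000000e+00,  0.00000000e+00,  0.00000000e+00,
         1.00000000e+00]])}
0.15
```

View pics/a_side.png

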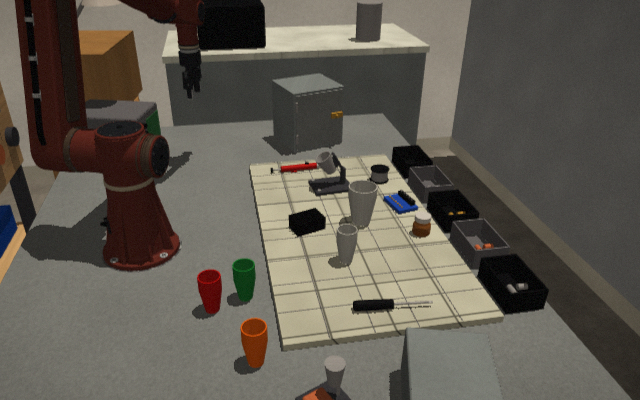

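View pics/a_top.png

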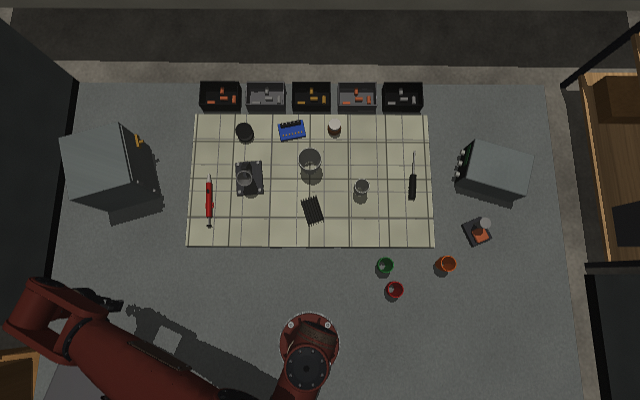

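View pics/a_wrist.png

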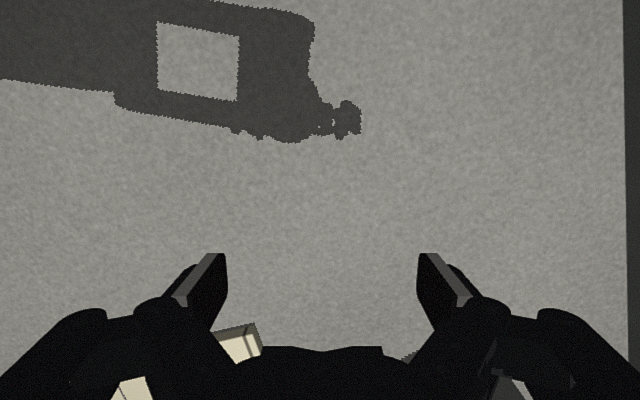

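Run:
```python
from station import *
print(grasp_offset if 'grasp_offset' in globals() else [n for n in dir() if n[0]!='_'])
for n in("side","top"):
  for k in ("small_sleeve_center","holder_mouth","stand","big_sleeve"):
    print(n,k,[(round(d["score"],2),[round(float(x),1) for x in d["extent"]]) for d in spot_in(k,n)])
```

```text
18.700000000000003
side small_sleeve_center [(0.89, [210.9, 292.5, 21.1, 45.8]), (0.83, [256.2, 343.4, 25.7, 52.0]), (0.78, [349.2, 243.2, 23.5, 40.7]), (0.66, [242.9, 279.0, 22.1, 43.2])]
side holder_mouth [(0.84, [330.5, 164.6, 28.0, 27.8])]
side stand [(0.7, [329.5, 172.9, 40.3, 44.3])]
side big_sleeve [(0.61, [361.2, 201.2, 23.1, 45.0])]
top small_sleeve_center [(0.83, [445.5, 264.1, 19.7, 16.5]), (0.65, [395.9, 288.9, 17.9, 12.1]), (0.63, [360.2, 188.4, 18.2, 17.9]), (0.54, [386.7, 267.0, 11.0, 16.7])]
top holder_mouth [(0.52, [240.9, 173.1, 18.8, 23.4])]
top stand [(0.86, [250.4, 177.7, 24.7, 31.3])]
top big_sleeve [(0.8, [310.9, 160.1, 23.0, 23.2])]
```

```bash
cat > h.py <<'E'
from station import *
import numpy as np, cv2
from scipy.spatial.transform import Rotation as Ro
def cam(n,o=None):
    c=get_calibration(n); K=np.array([[c['fx'],0,c['cx']],[0,c['fy'],c['cy']],[0,0,1]])
    if n=='wrist':
        M=np.eye(4); M[:3,:3]=Ro.from_euler('xyz',o['ee_rot'],degrees=True).as_matrix(); M[:3,3]=o['tcp_pos']
        W=np.linalg.inv(M@np.array(c['mount'])); return K,W[:3,:3],W[:3,3]
    return K,np.array(c['R']),np.array(c['t'])
def proj(C,X):
    K,R,t=C; p=(np.atleast_2d(X)@R.T+t)@K.T; return p[:,:2]/p[:,2:]
def plane(C,uv,z):
    K,R,t=C; d=R.T@np.linalg.inv(K)@[uv[0],uv[1],1]; c=-R.T@t; return c+d*(z-c[2])/d[2]
def tri(Cs,uvs):
    A=[];b=[]
    for (K,R,t),uv in zip(Cs,uvs):
        d=R.T@np.linalg.inv(K)@[uv[0],uv[1],1]; d/=np.linalg.norm(d); P=np.eye(3)-np.outer(d,d); A.append(P); b.append(P@(-R.T@t))
    return np.linalg.lstsq(np.vstack(A),np.hstack(b),rcond=None)[0]
def circ(c,n,r,N=60):
    n=np.array(n)/np.linalg.norm(n); a=np.cross(n,[1,0.3,0.1]); a/=np.linalg.norm(a); b=np.cross(n,a)
    th=np.linspace(0,2*np.pi,N,endpoint=False)[:,None]; return np.array(c)+r*(np.cos(th)*a+np.sin(th)*b)
E
python3 - <<'E'
from h import *
T=cam('top');S=cam('side')
print(plane(T,(361,187),120),plane(S,(347,229),120),tri([T,S],[(361,187),(347,229)]))
print(plane(T,(244,178),136),plane(S,(327,162),136),tri([T,S],[(244,178),(327,162)]))
for n,u in dict(big=(310,159),led=(292,130),sucker=(209,203),jar=(334,128),heat=(313,210),screw=(412,180),cup=(244,132)).items(): print(n,plane(T,u,60)[:2])
for u in [(193,115),(428,115),(187,246),(435,247)]: print(plane(T,u,20)[:2])
for n,u in (('side',(320,190,80,130)),('top',(225,150,160,60))):
    im=cv2.imread(f'pics/a_{n}.png')
for n,(x,y,w,h) in (('side',(290,130,110,140)),('top',(190,110,190,120))):
    im=cv2.imread(f'pics/a_{n}.png')[y:y+h,x:x+w]; cv2.imwrite(f'pics/a_{n}z.png',cv2.resize(im,None,fx=4,fy=4,interpolation=cv2.INTER_CUBIC))
E
```

```text
[ 541.33156834 -179.85359776  120.        ] [ 547.13484518 -185.88080113  120.        ] [ 545.44145129 -180.73843446  116.06293643]
[567.40510875 230.65636257 136.        ] [572.97850745 184.79232086 136.        ] [579.20369682 235.4620091  110.51963076]
big [661.86506115   2.15839923]
led [776.53031143  71.79565249]
sucker [491.99415988 369.43114272]
jar [785.61747882 -88.09245107]
heat [468.35767878 -10.66288092]
screw [ 583.14105722 -376.23138133]
cup [767.32309222 254.07155861]
[852.74815466 466.97430262]
[ 858.6547981  -461.75307956]
[338.32832646 451.55272924]
[ 340.03851573 -459.6149555 ]
```

View pics/a_sidez.png

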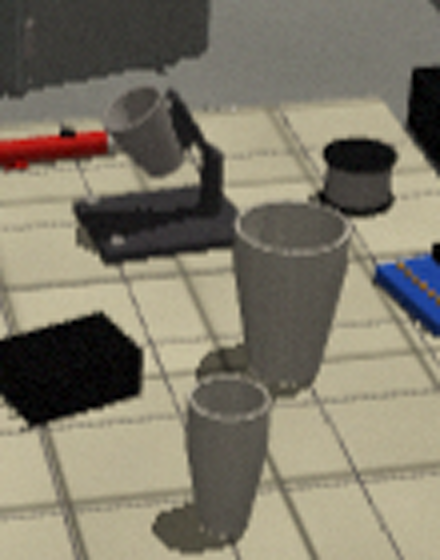

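View pics/a_topz.png

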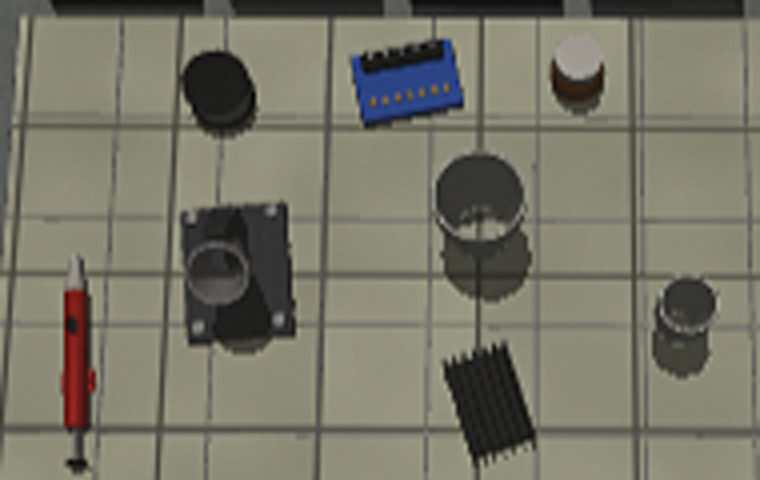

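Run:
```python
from h import *
def eul(z,x):
    z=np.array(z,float);z/=np.linalg.norm(z);x=np.array(x,float);x-=z*(x@z);x/=np.linalg.norm(x)
    return Ro.from_matrix(np.column_stack([x,np.cross(z,x),z])).as_euler('xyz',degrees=True)
m=np.array([572,228,136.])
for a in(-25,0,25):
  n=np.array([-.5*np.cos(np.radians(a)),.5*np.sin(np.radians(a)),.866])
  xh=np.cross(n,[0,0,1])
  for s in(1,-1):
    for d in (20,100):
      q=solve_ik(list(m+n*d),list(eul(-n,s*xh))); print(a,s,d,None if q is None else np.round(q))
print(solve_ik([545,232,230],[180,0,90]),solve_ik([545,232,230],[180,0,0]))
```

```text
-25 1 20 [  11.   -6.  122.   12.   36. -112.]
-25 1 100 [  10.  -17.  123.   11.   46. -111.]
-25 -1 20 [ 11.  -6. 122.  12.  36.  68.]
-25 -1 100 [ 10. -17. 123.  11.  46.  69.]
0 1 20 [ 21.  -3. 119. -18.  37. -57.]
0 1 100 [ 23. -13. 120. -16.  47. -58.]
0 -1 20 [ 21.  -3. 119. -18.  37. 123.]
0 -1 100 [ 23. -13. 120. -16.  47. 122.]
25 1 20 [ 29.   4. 112. -32.  50. -18.]
25 1 100 [ 33.  -3. 111. -30.  59. -20.]
25 -1 20 None
25 -1 100 None
[ 1.62718944e+01  6.91648665e+00  9.48558619e+01 -2.54444375e-14
  7.82276515e+01 -7.37281056e+01] [ 1.62718944e+01  6.91648665e+00  9.48558619e+01 -2.54444375e-14
  7.82276515e+01  1.62718944e+01]
```

Run:
```python
from h import *
import json
L=[]
for i,(p,e) in enumerate([([575,275,235],[180,0,0]),([540,228,235],[180,0,90])]):
    goto(p,e); wait(0.25); o=get_obs(); im=get_image('wrist'); cv2.imwrite(f'pics/b{i}.png',im[:,:,::-1])
    L.append({k:list(map(float,o[k])) for k in('tcp_pos','ee_rot')})
    print(o['t'],o['tcp_pos'],o['ee_rot'],np.abs(o['qvel']).max())
json.dump(L,open('b.json','w'))
```

```text
2.7083 [574.56445112 275.74216725 234.95596544] [-1.79999021e+02  8.30439700e-03  7.42074556e-02] 0.17286626549463316
4.45 [540.0282899  228.06528999 234.94876487] [-1.79996951e+02  1.43995851e-03  8.99974572e+01] 0.13783656865999014
```

View pics/b0.png

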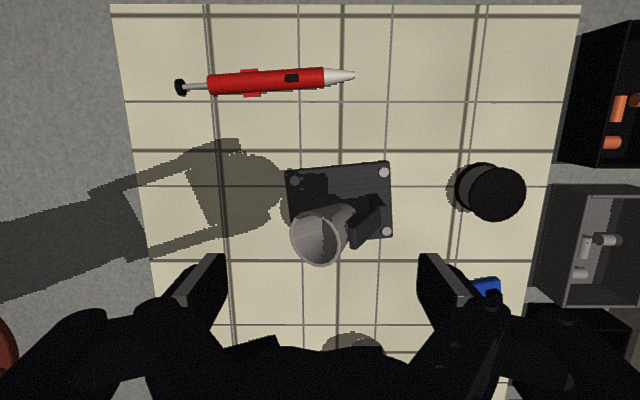

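View pics/b1.png

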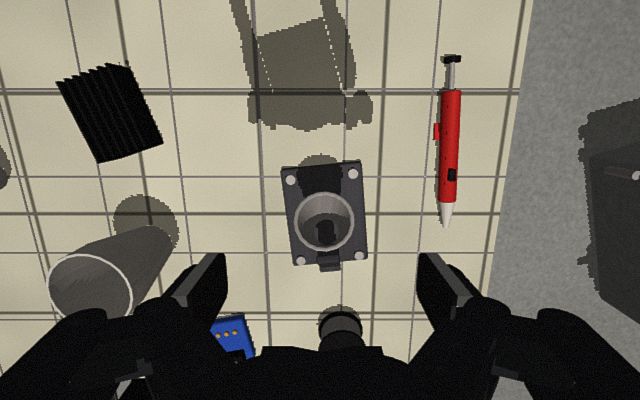

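Run:
```python
import cv2
a=cv2.imread('pics/b0.png')[150:280,270:410]; b=cv2.imread('pics/b1.png')[150:280,260:400]
cv2.imwrite('pics/b0z.png',cv2.resize(a,None,fx=5,fy=4.6 and 5,interpolation=cv2.INTER_CUBIC)[:600])
cv2.imwrite('pics/b1z.png',cv2.resize(b,None,fx=5,fy=5,interpolation=cv2.INTER_CUBIC)[:600])
```

```text
(no output)
```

View pics/b0z.png

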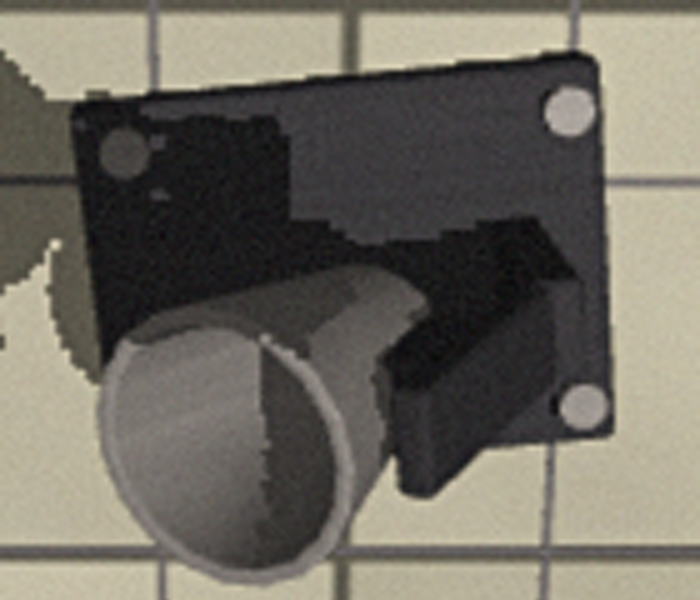

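View pics/b1z.png

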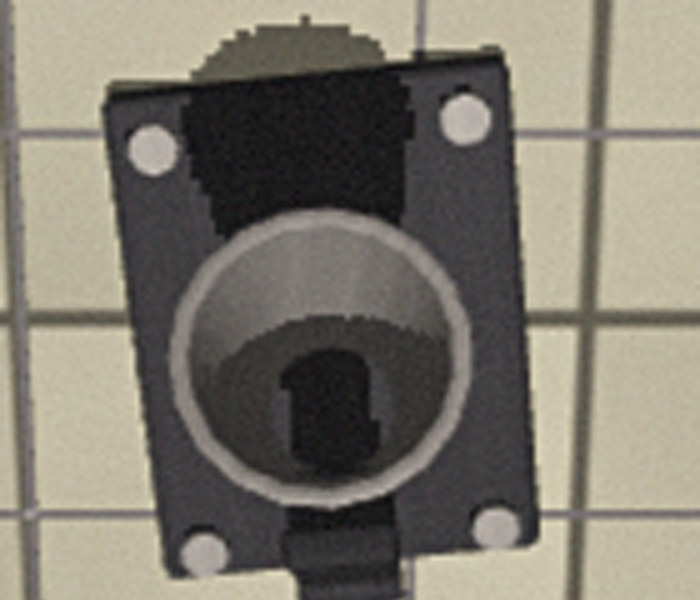

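```bash
cat > fit.py <<'E'
from h import *
import json
from scipy.optimize import least_squares
L=json.load(open('b.json')); C=[cam('wrist',o) for o in L]
def z2(p,o): return (np.array(p,float)+.5)/5-.5+o
P0=z2([(98,420),(108,470),(150,540),(195,574),(250,586),(305,570),(340,530),(355,475),(345,425),(320,380),(270,338),(133,342),(108,375)],(270,150))
P1=z2([(168,357),(185,282),(245,222),(320,207),(395,222),(450,280),(473,357),(455,430),(400,490),(320,508),(245,490),(190,430)],(260,150))
sc=z2([(152,150),(466,119),(497,527),(205,554)],(260,150))
S=np.array([plane(C[1],p,34) for p in sc]); print(np.round(S,1))
for i,j in((0,3),(1,2)): d=S[j]-S[i]; print('yaw',np.degrees(np.arctan2(d[1],d[0])),np.linalg.norm(d))
for i,j in((0,1),(3,2)): d=S[j]-S[i]; print('yaw',np.degrees(np.arctan2(d[1],d[0]))-90,np.linalg.norm(d))
print('foot centre',S.mean(0))
def nv(a,l=np.pi/6): return np.array([-np.sin(l)*np.cos(a),-np.sin(l)*np.sin(a),np.cos(l)])
def pd(C,P,c,n,r):
    q=proj(C,circ(c,n,r,400)); cen=q.mean(0)
    D=np.linalg.norm(P[:,None]-q,axis=2); k=D.argmin(1)
    return D[np.arange(len(P)),k]*np.sign(np.linalg.norm(P-cen,axis=1)-np.linalg.norm(q[k]-cen,axis=1))
def f(x,free): return np.r_[pd(C[0],P0,x[:3],nv(x[3],x[4] if free else np.pi/6),28.5),pd(C[1],P1,x[:3],nv(x[3],x[4] if free else np.pi/6),28.5)]
if __name__=='__main__':
  for free in(0,1):
    r=least_squares(f,[570,230,136,.1]+[.52]*free,args=(free,),diff_step=1e-4)
    print(r.x[:3],np.degrees(r.x[3:]),np.round(r.fun,1))
E
python3 fit.py
```

```text
[[550.3 190.1  34. ]
 [542.6 266.2  34. ]
 [649.9 277.1  34. ]
 [657.7 201.1  34. ]]
yaw 5.88435414942132 107.9539252961934
yaw 5.835577209470939 107.89245805963569
yaw 5.774161226674806 76.49534626853317
yaw 5.820152973134299 76.403401960321
foot centre [600.12060846 233.62825178  34.        ]
[567.48992569 229.77968081 136.86561297] [7.73997781] [-0.7 -0.3  0.5  0.7 -0.1 -0.9 -1.1 -0.2 -0.3 -0.6 -1.7 -2.9 -1.8 -1.
 -0.1  0.3 -0.4  0.4 -0.4  0.2  0.3  0.7 -0.4 -0.5 -1.6]
[567.32660058 229.9642977  136.96598753] [ 3.15676424 33.04444754] [ 0.2  0.3  0.5  0.3 -0.6 -0.9 -0.4  0.8  0.6 -0.2 -1.9 -2.7 -1.  -1.
 -0.1  0.6 -0.2  0.7 -0.3 -0.2  0.2  0.8 -0.1 -0.2 -1.4]
```

Run:
```python
from fit import *
a=np.radians(5.83)
P0=np.vstack([P0[:10]])
g=lambda x:np.r_[pd(C[0],P0,x,nv(a),28.5),pd(C[1],P1,x,nv(a),28.5)]
r=least_squares(g,[570,230,136],diff_step=1e-4,loss='soft_l1');print(r.x,np.round(r.fun,1))
for i,(ox,oy) in enumerate([(270,150),(260,150)]):
    im=cv2.imread(f'pics/b{i}z.png')
    for c,n,rr in((r.x,nv(a),28.5),(r.x,nv(a),24.5),(r.x-65*nv(a),nv(a),28.5-65/6)):
        q=(proj(C[i],circ(c,n,rr))-[ox,oy]+.5)*5-.5
        cv2.polylines(im,[q.round().astype(int)],True,(0,255,0),1)
    cv2.imwrite(f'pics/c{i}.png',im)
cv2.imwrite('pics/c.png',cv2.resize(np.hstack([cv2.imread('pics/c0.png')[:600],cv2.imread('pics/c1.png')[:600]]),(800,343)))
```

```text
[[550.3 190.1  34. ]
 [542.6 266.2  34. ]
 [649.9 277.1  34. ]
 [657.7 201.1  34. ]]
yaw 5.88435414942132 107.9539252961934
yaw 5.835577209470939 107.89245805963569
yaw 5.774161226674806 76.49534626853317
yaw 5.820152973134299 76.403401960321
foot centre [600.12060846 233.62825178  34.        ]
[567.14971542 230.24868994 136.98834031] [-1.  -0.6  0.3  0.6  0.1 -0.4 -0.6  0.2 -0.1 -0.6 -0.6  0.2  0.3 -0.7
 -0.  -0.9 -0.5 -0.1  0.7 -0.2 -0.1 -1.1]
```

View pics/c.png

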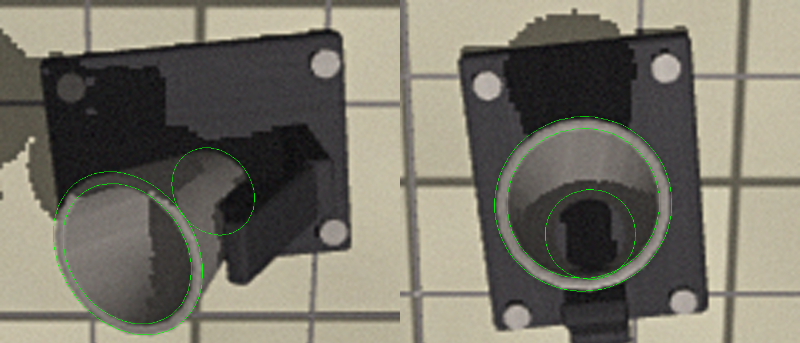

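```bash
python3 - <<'E'
from h import *
import json
# go look at small sleeve from two sides
L=[]
for i,(p,e) in enumerate([([520,-182,215],[180,0,90]),([548,-160,215],[180,0,0])]):
    goto(p,e); wait(0.25); o=get_obs(); im=get_image('wrist'); cv2.imwrite(f'pics/d{i}.png',im[:,:,::-1])
    L.append({k:list(map(float,o[k])) for k in('tcp_pos','ee_rot')})
    print(o['t'],o['tcp_pos'],o['ee_rot'],np.abs(o['qvel']).max(),o['wrist_force'])
json.dump(L,open('d.json','w'))
E
python3 -c "
import cv2,numpy as np
cv2.imwrite('pics/d.png',np.vstack([cv2.resize(cv2.imread(f'pics/d{i}.png'),(480,300)) for i in (0,1)]))"
```

```text
6.2667 [ 520.33520795 -181.14303052  215.03256057] [ 1.79995550e+02 -4.46968784e-03  9.00881637e+01] 0.35695175994635736 [ 0.12017122 -0.09223659  0.43360901]
8.0083 [ 547.94201572 -160.03176623  214.98572089] [-1.79998946e+02  3.64805237e-03  3.47888903e-03] 0.10786130634241996 [ 0.33704203 -0.63444276  0.49012027]
```

View pics/d.png

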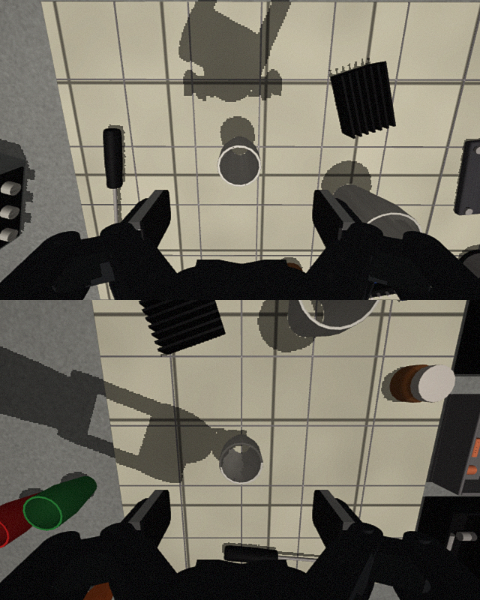

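Run:
```python
import cv2,numpy as np
a=cv2.imread('pics/d0.png')[175:260,275:360]; b=cv2.imread('pics/d1.png')[165:250,280:365]
cv2.imwrite('pics/dz.png',np.hstack([cv2.resize(x,(400,400),interpolation=cv2.INTER_CUBIC) for x in(a,b)]))
```

```text
(no output)
```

View pics/dz.png

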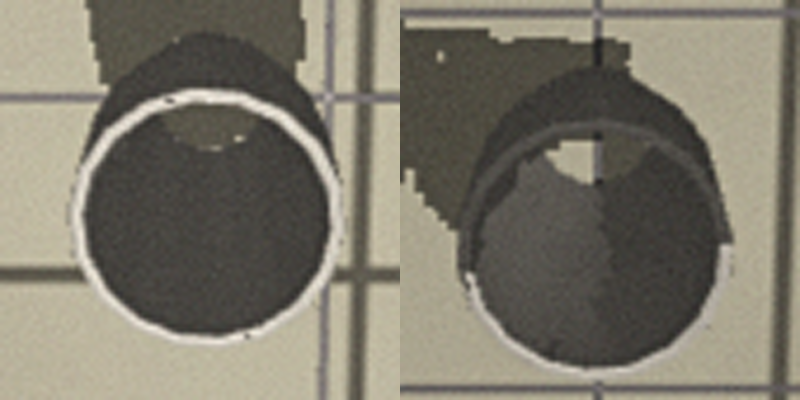

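Run:
```python
from h import *
import json
L=json.load(open('d.json')); C=[cam('wrist',o) for o in L]
s=85/400
for i,(c,o) in enumerate([((207.5,216.5),(275,175)),((195,246.5),(280,165))]):
    u=(np.array(c)+.5)*s-.5+o; print(u,plane(C[i],u,120))
from h import tri
print(tri(C,[ (np.array(c)+.5)*s-.5+o for c,o in [((207.5,216.5),(275,175)),((195,246.5),(280,165))]]))
```

```text
[318.7    220.6125] [ 545.71918242 -182.73457633  120.        ]
[321.04375 216.9875 ] [ 548.42955081 -181.91655162  120.        ]
[ 548.0159383  -183.21999647  114.61289889]
```

```bash
python3 - <<'E' | tail -3
from fit import *
a=np.radians(5.83); P0=P0[:10]
Ls=json.load(open('d.json')); D=[cam('wrist',o) for o in Ls]
s=85/400
def zz(p,o): return (np.array(p,float)+.5)*s-.5+o
Q=[zz([(70,216),(345,216),(207.5,87),(207.5,346)],(275,175)),zz([(58,246),(332,246),(195,118),(195,375)],(280,165))]
def sh(C,b): K,R,t=C; return K,R,t-np.array(get_M[:3,:3]).T@b
get_M=np.array(get_calibration('wrist')['mount'])
def g(x):
    b=x[5:8]; 
    return np.r_[pd(sh(C[0],b),P0,x[:3],nv(a),28.5),pd(sh(C[1],b),P1,x[:3],nv(a),28.5),
      *[2*pd(sh(D[i],b),Q[i],[x[3],x[4],120],[0,0,1.],27) for i in(0,1)],b/4]
r=least_squares(g,[567,230,137,547,-183,0,0,0],diff_step=1e-4,loss='soft_l1')
print(np.round(r.x,2));print(np.round(r.fun,1))
E
```

```text
[-0.5 -0.3  0.3  0.6 -0.  -0.5 -0.5  0.4  0.3 -0.1 -0.1  0.6  0.9 -0.1
  0.6 -0.4 -0.1  0.3  0.9  0.2  0.3 -0.7  0.3 -0.2 -0.5 -0.3 -0.3 -0.2
 -1.3 -0.9 -0.2 -0.1 -1.3]
```

```bash
cat > bun.py <<'E'
from fit import *
a=np.radians(5.83); P0=P0[:10]
Ls=json.load(open('d.json')); D=[cam('wrist',o) for o in Ls]
s=85/400
def zz(p,o): return (np.array(p,float)+.5)*s-.5+o
Q=[zz([(70,216),(345,216),(207.5,87),(207.5,346)],(275,175)),zz([(58,246),(332,246),(195,118),(195,375)],(280,165))]
MT=np.array(get_calibration('wrist')['mount'])
def sh(C,b): K,R,t=C; return K,R,t-MT[:3,:3].T@b
def mk(w):
  def g(x):
    b=x[5:8]; 
    return np.r_[pd(sh(C[0],b),P0,x[:3],nv(a),28.5),pd(sh(C[1],b),P1,x[:3],nv(a),28.5),
      *[2*pd(sh(D[i],b),Q[i],[x[3],x[4],120],[0,0,1.],27) for i in(0,1)],b/w]
  return g
for w in (2,4,20,.05):
  r=least_squares(mk(w),[567,230,137,547,-183,0,0,0],diff_step=1e-4,loss='soft_l1')
  print(w,np.round(r.x,2),r.cost)
E
python3 bun.py | tail -4
```

```text
-5.3000e-01 -5.0200e+00] 4.066572320957932
20 [ 566.86  229.93  138.49  547.63 -183.75   -0.91   -0.6    -5.52] 3.3198111176258602
0.05 [ 5.6728e+02  2.3063e+02  1.3424e+02  5.4744e+02 -1.8286e+02 -2.0000e-02
  1.0000e-02 -0.0000e+00] 12.162608521347238
```

Run:
```python
from h import *
X,Y=547.6,-183.6
goto([X,Y,170],[180,0,90]); move_l([X,Y,84],speed=90); wait(.15)
print(get_obs()['t'],get_obs()['tcp_pos'],get_obs()['wrist_force'])
grip(50,40); wait(.2); o=get_obs(); print(o['t'],o['grip_width'],o['wrist_force'])
move_l([X,Y,150],speed=100); wait(.3); o=get_obs(); print(o['t'],o['grip_width'],o['wrist_force'],o['moment'])
for n in('wrist','side'): cv2.imwrite(f'pics/e_{n}.png',get_image(n)[:,:,::-1])
a=cv2.imread('pics/e_wrist.png');b=cv2.imread('pics/e_side.png')[170:300,250:450]
cv2.imwrite('pics/e.png',np.vstack([cv2.resize(a,(460,288)),cv2.resize(b,(460,299))]))
```

```text
10.75 [ 548.30363817 -183.90373118   84.94217032] [-0.31417266  0.04147017 -0.49870768]
11.3917 50.194879036659884 [-0.15815987 -0.10772334  0.28979258]
12.5 49.917486803822186 [0.08443303 0.71279921 0.60878469] [-0.03273164 -0.00536167  0.00580461]
```

View pics/e.png

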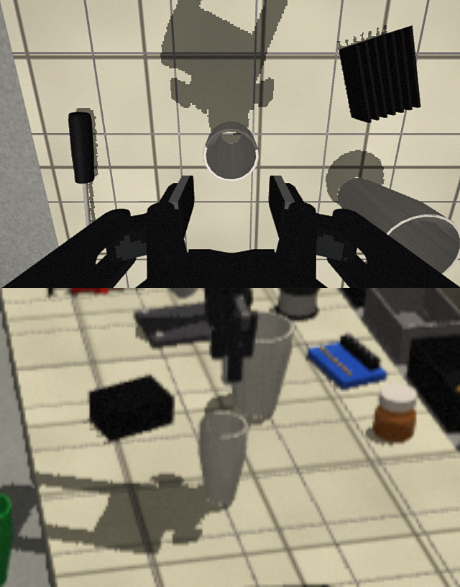

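Run:
```python
from h import *
o=get_obs(); C=cam('wrist',o); print(o['tcp_pos'],o['ee_rot'],proj(C,[[547.6,-183.6,120],o['tcp_pos']]))
print(proj(cam('side'),[[547.6,-183.6,120],[547.6,-183.6,20],o['tcp_pos']]))
print(proj(cam('top'),[[547.6,-183.6,120]]))
cv2.imwrite('pics/e_top.png',get_image('top')[:,:,::-1])
import json
for n in('d',):
  for q in json.load(open('d.json')): print(proj(cam('wrist',q),[[547.6,-183.6,120],q['tcp_pos']]))
cv2.imwrite('pics/ez.png',cv2.resize(cv2.imread('pics/e_side.png')[180:280,280:400],None,fx=5,fy=5))
```

```text
[ 547.3909064  -183.48080579  149.5508434 ] [-1.79959826e+02 -1.90317181e-02  9.00011748e+01] [[320.7624202  215.05461329]
 [320.83849383 229.82565572]]
[[346.96202546 228.51333595]
 [345.53678211 259.91919442]
 [347.3128453  218.76939311]]
[[362.0306176  185.27545514]]
[[318.34695147 221.25138531]
 [320.83837602 229.82584089]]
[[320.73207285 217.42078515]
 [320.83837602 229.82584089]]
```

View pics/ez.png

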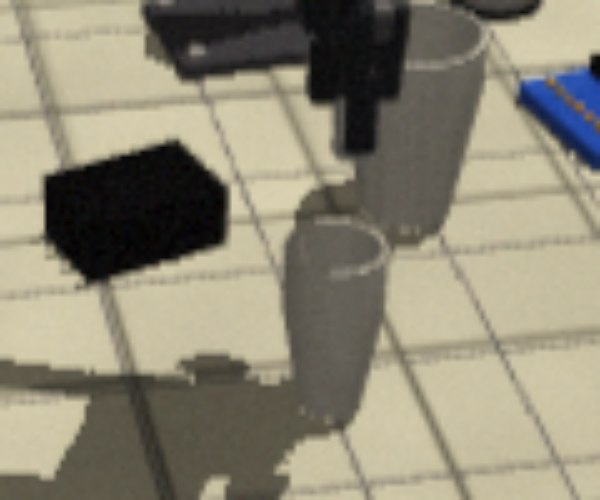

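View pics/e_wrist.png

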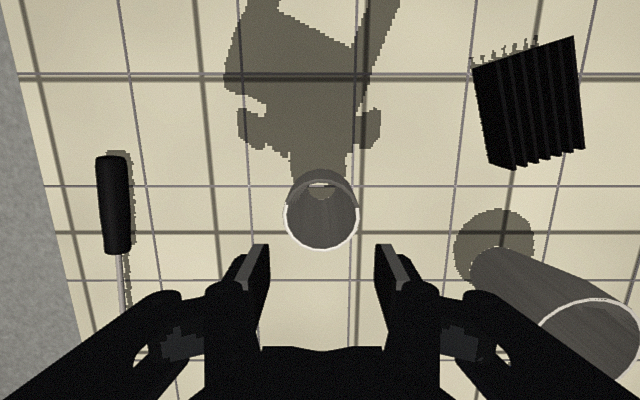

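Run:
```python
from h import *
S=cam('side'); im=cv2.imread('pics/e_side.png'); x0,y0,w,h=270,90,150,150
z=cv2.resize(im[y0:y0+h,x0:x0+w],None,fx=4,fy=4,interpolation=cv2.INTER_CUBIC)
z=np.clip(z.astype(int)*2+20,0,255).astype(np.uint8)
t=np.array([547.4,-183.5,149.55])
for dz in(0,18.7,54+18.7,180):
  for dy in(-25,25):
    q=((proj(S,t+[0,dy,dz])[0]-[x0,y0]+.5)*4).astype(int); cv2.circle(z,tuple(map(int,q)),3,(0,0,255) if dy<0 else (0,255,0),-1)
cv2.imwrite('pics/ez2.png',z)
```

```text
(no output)
```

View pics/ez2.png

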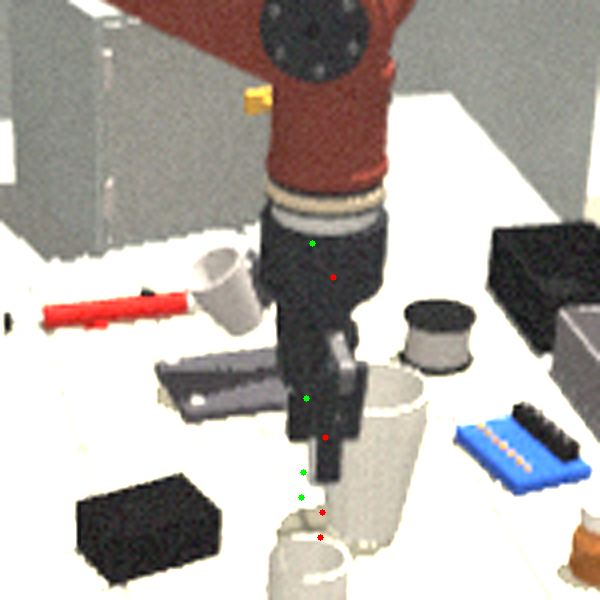

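Run:
```python
from h import *
X,Y=547.6,-183.6
grip(85); wait(.1)
for z in (84,64,45):
    move_l([X,Y,z],speed=100); o=get_obs(); print(o['t'],o['tcp_pos'],o['wrist_force'],o['grip_width'])
    if abs(o['wrist_force'][2])>8: print('STOP'); break
else:
    grip(44,40); wait(.15); o=get_obs(); print(o['t'],o['grip_width'],o['wrist_force'])
for n in('wrist','side'): cv2.imwrite(f'pics/f_{n}.png',get_image(n)[:,:,::-1])
a=cv2.imread('pics/f_wrist.png');b=cv2.imread('pics/f_side.png')[140:270,270:470]
cv2.imwrite('pics/f.png',np.vstack([cv2.resize(a,(460,288)),cv2.resize(b,(460,299))]))
```

```text
14.0 [ 548.09377694 -183.8473939    84.47157323] [-0.11853076 -0.42156696  0.57951011] 85.12463445662881
14.35 [ 547.05595819 -183.34881868   63.51068832] [0.61547954 0.17861365 0.14035967] 84.81495506142745
14.6917 [ 546.88143882 -183.27322673   44.26716503] [ 0.27166487 -0.7282789  -0.4393693 ] 84.867299386567
15.2417 53.28697088024476 [-0.29879027  0.92779737  4.1458268 ]
```

View pics/f.png

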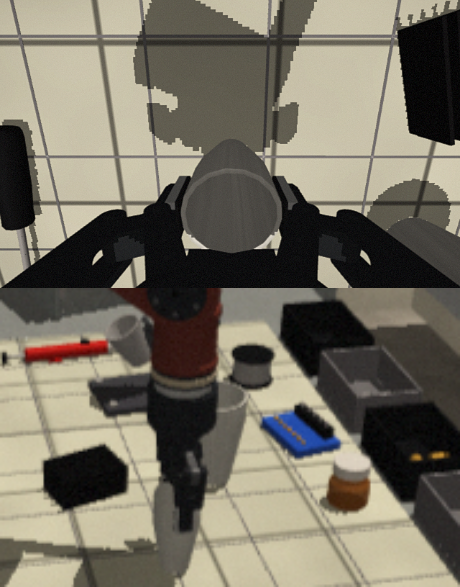

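Run:
```python
from h import *
P=np.mean([get_obs()['tcp_pos'] for _ in range(5)],0); print(P)
X,Y=547.6,-183.6
move_l([X,Y,55],speed=40); o=get_obs(); print(o['wrist_force'],o['grip_width'])
move_l([X,Y,160],speed=150); wait(.3); o=get_obs(); print(o['t'],o['tcp_pos'],o['grip_width'],o['wrist_force'],o['moment'])
for n in('wrist','side'): cv2.imwrite(f'pics/g_{n}.png',get_image(n)[:,:,::-1])
C=cam('wrist',o); S=cam('side'); t=o['tcp_pos']
a=cv2.imread('pics/g_wrist.png'); b=cv2.imread('pics/g_side.png')
tail=t+[0,0,-24.3]
for r,zz in((27,100),(27,60),(17,0)):
    for c,i in((C,a),(S,b)):
        cv2.polylines(i,[proj(c,circ(tail+[0,0,zz],[0,0,1],r)).round().astype(int)],True,(0,255,0),1)
cv2.imwrite('pics/g1.png',cv2.resize(a[180:380,200:440],None,fx=3,fy=3)); cv2.imwrite('pics/g2.png',cv2.resize(b[120:260,270:430],None,fx=4,fy=4))
```

```text
[ 548.26415574 -183.95829104   45.82059839]
[-0.00626542 -0.23372282 -1.53371039] 52.82046686909595
16.8917 [ 546.98001013 -183.32152445  158.86386618] 53.04385205628379 [-0.57610018  0.34119038 -0.85882852] [0.00931737 0.01060811 0.02355445]
```

View pics/g1.png

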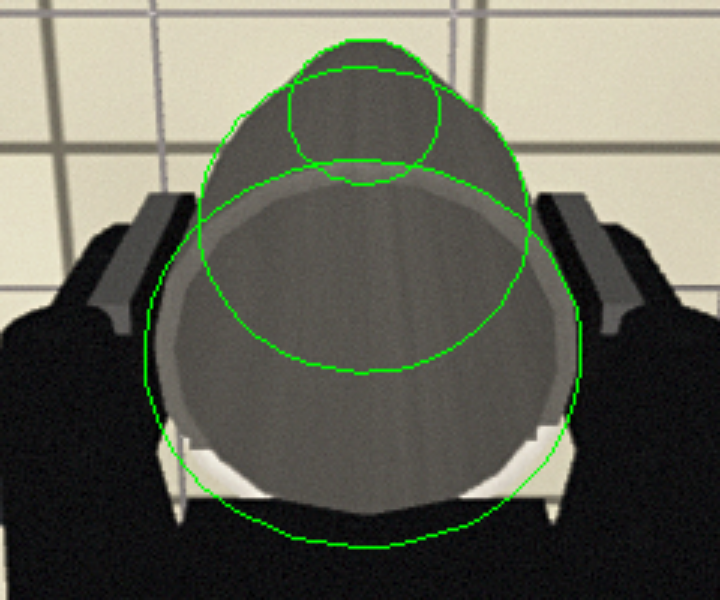

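View pics/g2.png

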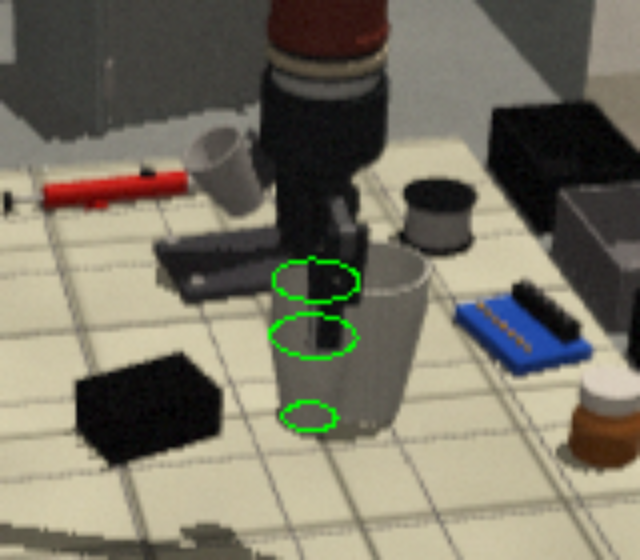

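```bash
cat > bun2.py <<'E'
import fit
from fit import *
import numpy as np
exec(open('bun.py').read().split('for w in')[0].split('import *',1)[1])
C=[cam('wrist',dict(tcp_pos=p,ee_rot=e)) for p,e in(([575,275,235],[180,0,0]),([540,228,235],[180,0,90]))]
D=[cam('wrist',dict(tcp_pos=p,ee_rot=e)) for p,e in(([520,-182,215],[180,0,90]),([548,-160,215],[180,0,0]))]
np.set_printoptions(suppress=True,linewidth=150)
for w in (1,4,20,.05):
  r=least_squares(mk(w),[567,230,137,547,-183,0,0,0],diff_step=1e-4,loss='soft_l1')
  print(w,np.round(r.x,2),r.cost)
E
python3 bun2.py | tail -4
```

```text
1 [ 567.17  229.79  138.53  547.53 -184.38   -0.3    -0.56   -2.58] 7.556775442604042
4 [ 566.99  229.65  139.57  547.63 -184.51   -0.44   -1.24   -4.97] 4.350322091115921
20 [ 566.98  229.68  140.12  547.67 -184.52   -0.42   -1.52   -6.05] 3.5976837908305233
0.05 [ 567.3   229.97  137.27  547.64 -184.17   -0.01    0.     -0.  ] 9.363285713605793
```

```bash
cat > ins.py <<'E'
from h import *
a=np.radians(5.83); n=np.array([-.5*np.cos(a),-.5*np.sin(a),np.sqrt(.75)])
M=np.array([567.1,229.9,137.]); OFF=25.
def eul(z,x):
    z=np.array(z,float);z/=np.linalg.norm(z);x=np.array(x,float);x-=z*(x@z);x/=np.linalg.norm(x)
    return Ro.from_matrix(np.column_stack([x,np.cross(z,x),z])).as_euler('xyz',degrees=True)
xh=np.cross(n,[0,0,1]); xh/=np.linalg.norm(xh); yh=np.cross(-n,xh)
E=list(eul(-n,xh))
def tgt(s,dx=0,dy=0): return list(M+(s+OFF)*n+dx*xh+dy*yh)
E
python3 - <<'E'
from ins import *
print(E, solve_ik(tgt(120),E),solve_ik(tgt(-46),E))
X,Y=547.6,-183.6
move_l([X,Y,250],speed=200)
goto(tgt(110),E); print(get_obs()['t'])
move_l(tgt(25),speed=120); wait(.35); o=get_obs(); print(o['t'],o['tcp_pos'],tgt(25),o['ee_rot'],o['grip_width'],o['wrist_force'])
for m in('wrist','side','top'): cv2.imwrite(f'pics/i_{m}.png',get_image(m)[:,:,::-1])
def draw(im,c,tail,n):
    for r,zz in((27,100),(27,60),(17,0)):
        cv2.polylines(im,[(proj(c,circ(tail+zz*n,n,r))*8).round().astype(int)],True,(0,255,0),1,shift=3)
    for r in (28.5,24.5): cv2.polylines(im,[(proj(c,circ(M,n,r))*8).round().astype(int)],True,(0,0,255),1,shift=3)
out=[]
for m,(x,y,w,h) in dict(wrist=(200,100,300,250),side=(285,110,90,75),top=(205,140,90,75)).items():
    c=cam(m,o); im=cv2.imread(f'pics/i_{m}.png'); raw=im.copy(); draw(im,c,M+25*n,n)
    out.append(np.hstack([cv2.resize(q[y:y+h,x:x+w],(400,333),interpolation=cv2.INTER_CUBIC) for q in(raw,im)]))
cv2.imwrite('pics/i1.png',out[0]); cv2.imwrite('pics/i2.png',np.vstack(out[1:])[:,:][:600] if 0 else cv2.resize(np.vstack(out[1:]),(720,600)))
E
```

```text
[np.float64(150.0), np.float64(0.0), np.float64(95.83000000000001)] [ 21.77120425 -20.52869189 120.97948253 -10.18394746  50.95830864
 -69.65013114] [ 18.90922347   0.51596836 119.75347589 -12.69075255  31.00029923
 -67.69884885]
19.1083
20.3167 [542.3622268  227.55896281 180.99804749] [np.float64(542.229308512459), np.float64(227.36056995931062), np.float64(180.30127018922192)] [ 1.49938747e+02 -1.60153933e-02  9.58421549e+01] 52.88503354467653 [-0.15707995  1.23076223 -1.38867411]
```

View pics/i1.png

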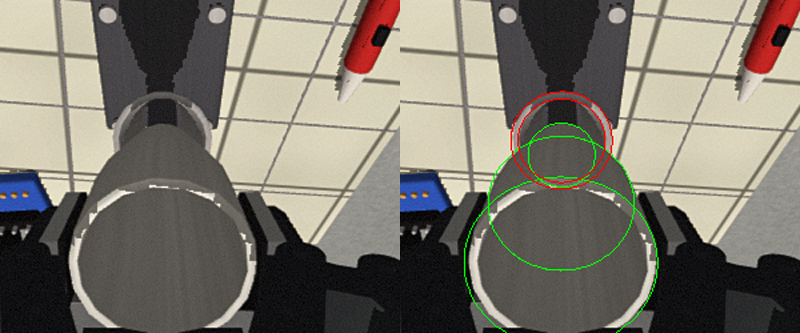

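View pics/i2.png

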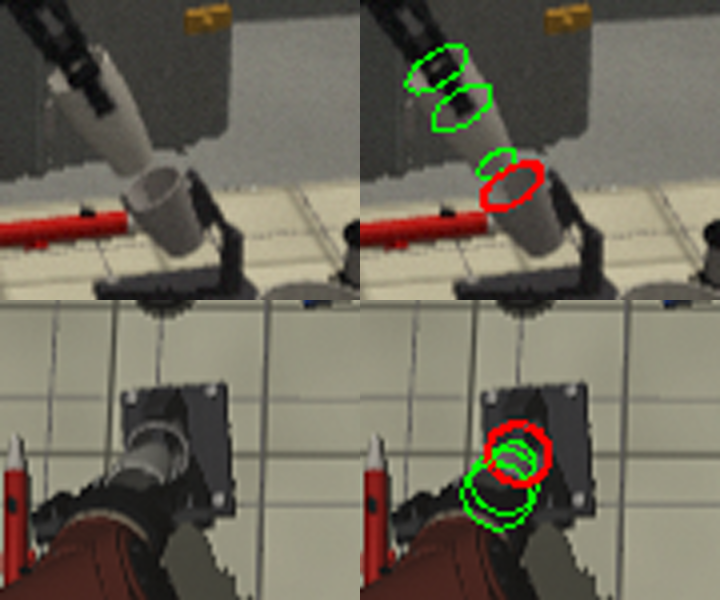

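```bash
cat >> ins.py <<'E'
def frc(k=5):
    F=[]
    for _ in range(k): F.append(np.array(get_obs()['wrist_force'])); wait(.02)
    F=np.mean(F,0); return np.array([F@xh,F@yh,F@n])
E
python3 - <<'E'
from ins import *
b=frc(); print('base',b)
for s in(5,-10,-22,-28,-33,-37):
    move_l(tgt(s),speed=60); f=frc(3)-b; print(s,np.round(f,2),round(get_obs()['t'],2))
    if np.linalg.norm(f)>5: print('stop'); break
o=get_obs(); print(o['tcp_pos'],tgt(s))
for m in('wrist','side'): cv2.imwrite(f'pics/j_{m}.png',get_image(m)[:,:,::-1])
cv2.imwrite('pics/j.png',np.hstack([cv2.resize(cv2.imread('pics/j_wrist.png')[120:350,200:440],(400,383)),cv2.resize(cv2.imread('pics/j_side.png')[110:195,285:374],(400,383),interpolation=cv2.INTER_CUBIC)]))
E
```

```text
base [ 0.16261482 -0.72725731 -0.91239654]
5 [-0.21  0.22 -0.11] 21.08
-10 [-0.49  0.26 -0.49] 21.53
-22 [ 0.45 -0.08 -0.78] 21.93
-28 [-0.64 -0.01  0.13] 22.23
-33 [-0.18  0.66 -0.17] 22.53
-37 [-0.32 -0.25 -0.18] 22.83
[572.9734109  230.43729518 126.3842748 ] [np.float64(573.0689659570098), np.float64(230.50946320976544), np.float64(126.60769515458674)]
```

View pics/j.png

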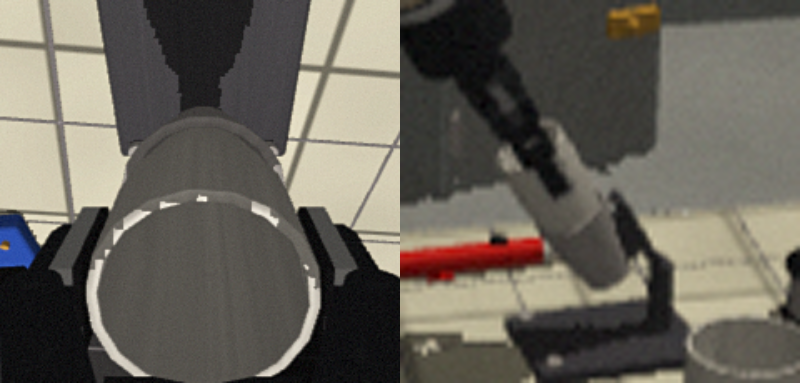

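Run:
```python
from ins import *
b=np.array([.0,-.6,-1.1])
for s in np.arange(-38,-50,-.7):
    move_l(tgt(s),speed=15); f=frc(5)-b; print(round(s,1),np.round(f,2),round(get_obs()['t'],2))
    if np.linalg.norm(f)>2.2: print('touch'); break
o=get_obs(); print(o['moment'],o['grip_width'])
```

```text
-38.0 [ 0.08  0.11 -0.02] 23.27
-38.7 [-0.26  0.31  0.36] 23.6
-39.4 [-0.19  0.07  0.27] 23.93
-40.1 [0.25 0.03 0.3 ] 24.27
-40.8 [-0.2   0.06  0.03] 24.6
-41.5 [-0.26 -0.08 -0.2 ] 24.93
-42.2 [-0.39 -0.17  0.16] 25.27
-42.9 [0.24 0.55 0.27] 25.6
-43.6 [-0.85 -0.17  3.05] 25.93
touch
[-0.12215272  0.39227919 -0.04521072] 52.87842489800619
```

Run:
```python
from ins import *
grip(58,20); wait(.3); o=get_obs(); print(o['t'],o['grip_width'],frc())
for m in('wrist','side'): cv2.imwrite(f'pics/k_{m}.png',get_image(m)[:,:,::-1])
cv2.imwrite('pics/k.png',np.hstack([cv2.resize(cv2.imread('pics/k_wrist.png')[120:350,200:440],(400,383)),cv2.resize(cv2.imread('pics/k_side.png')[110:195,285:374],(400,383),interpolation=cv2.INTER_CUBIC)]))
```

```text
26.4583 57.536808122004835 [ 0.11319654 -0.05027725 -0.26460319]
```

View pics/k.png

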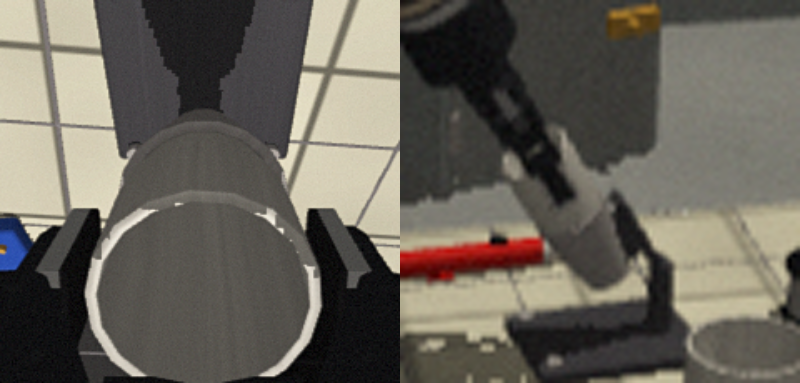

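Run:
```python
from ins import *
grip(84); move_l(tgt(-20),speed=60); o=get_obs(); print(o['t'],frc()); move_l(tgt(110),speed=150); wait(.3); o=get_obs(); print(o['t'],frc())
for m in('wrist','side','top'): cv2.imwrite(f'pics/l_{m}.png',get_image(m)[:,:,::-1])
out=[]
for m,(x,y,w,h) in dict(wrist=(250,80,160,133),side=(285,110,90,75)).items():
    c=cam(m,o); im=cv2.imread(f'pics/l_{m}.png'); raw=im.copy()
    for r,zz in((27,55),(27,15),(28.5,0)): cv2.polylines(im,[(proj(c,circ(M+zz*n,n,r))*8).round().astype(int)],True,(0,255,0),1,shift=3)
    out.append(np.hstack([cv2.resize(q[y:y+h,x:x+w],(360,300),interpolation=cv2.INTER_CUBIC) for q in(raw,im)]))
cv2.imwrite('pics/l.png',np.vstack(out))
```

```text
27.5667 [ 0.25880687  0.14591137 -0.03685464]
28.9667 [-0.16981515  0.07328368 -0.65575345]
```

View pics/l.png

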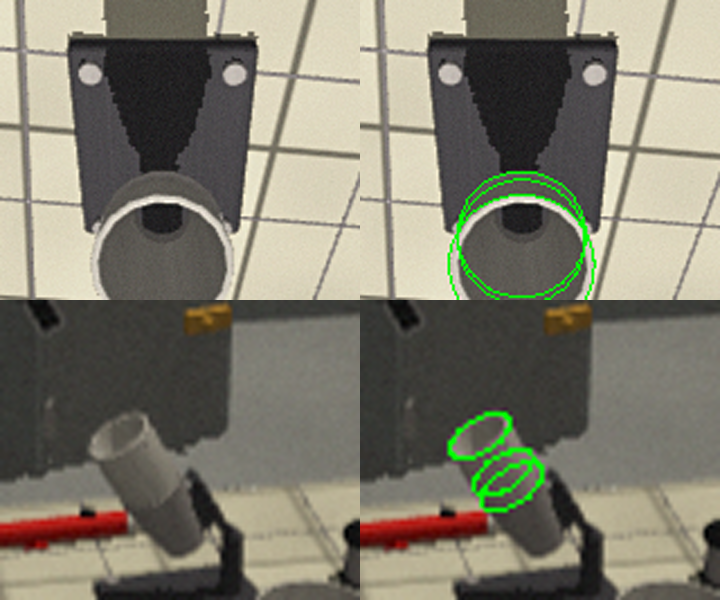

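View pics/l_top.png

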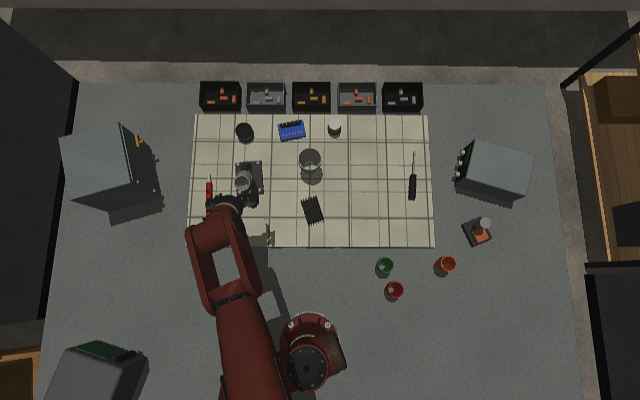

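The sleeve is seated in line: its rim matches the seated overlay to within about a pixel in the side view. The gripper is clear and the other items have not moved. I'm handing in.

Run:
```python
from station import *
print(sign_off(), get_obs()['t'])
```

```text
the job is handed in; nothing more can be done
the job is handed in; nothing more can be done
```

The small sleeve is parked in the leaning holder, narrow end first, released and at rest. I handed the job in at about 29 s of the 42 s allowed; no verdict was reported.

- **Grasp:** The first grasp closed on air. Camera views showed the fingertips about 45 mm short of the stated tool point at that opening. I lowered the grasp to suit, and the second try held the collar at 53 mm opening.
- **Insertion:** I carried the sleeve down along the bore in small steps. It touched with the narrow end about 43.6 mm below my estimate of the mouth, with an axial force of about 3 N; the tapers should meet at about 45 mm. I then opened the fingers gently and backed out along the bore.
- **Last checks:**
  - In the side view the sleeve's rim matches the seated model to about a pixel. In the wrist view it appears slightly smaller than the model. I put that down to the wrist camera sitting about 5 mm farther back than its calibration says, because the same offset showed up earlier.
  - Wrist force was back to noise level after release.
  - In the top view the other items look unmoved. I judged this by eye and did not measure it. The arm partly hides the solder sucker there.

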